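# Turn the round cover over with the spatula

## Task

Take the cranked spatula from its forked rest and use its blade to turn the round metal cover upside down, over the low cross ridge, so that it ends lying flat with its raised spigot up on the empty half of the board, between the ridge and the end bar. The cover is freshly degreased: the gripper and arm must not touch it. Then lay the spatula back in its rest as it lay before, and leave the other things on the desk where they are.

Things in the scene. Friction and masses are not known exactly. Their poses are not given: they have to be found in the camera images.
- board: Fixed plywood board 114 x 280 x 8 mm. Origin: middle of its underside, z up; top at z = 8 mm. A low metal ridge (8 mm wide, 6 mm high, full width) crosses it along its x axis at y = 0; a like end bar stands at y = +136 mm. The cover starts on the -y half, whose end is open; the +y half is empty.
- cover: Loose aluminium cover, 90-150 g: flange disc 100 mm across, 6 mm thick, with a concentric round spigot 72 mm across, 8 mm high. Origin: centre of the spigot's end face; z points to the plain face (up at first). Starts spigot down: the flange, 8 mm above the board, clears the ridge; the spigot stops against it. Pried up at the side away from the ridge, it hinges there and falls over past upright.
- spatula: Loose cranked spatula, 140 g. Origin: centre of its handle, which runs along x from -65 to +52 mm, 16 mm wide (y), 18 mm high (z). A thin neck drops at x = 50 to 62 mm to a level steel blade, x = 57 to 115 mm, 60 mm wide, 2.5 mm thick, underside 55 mm below the origin. Starts level in the rest, origin 56 mm above the desk. Grip it at its origin from above, between the forks.
- blade_tip (a point): Middle of the front edge of the spatula's blade, on the underside (at x = 115, z = -55 mm in the spatula's frame).
- rest: Fixed dark steel rest: base 112 x 50 x 6 mm, two upright forks 8 mm thick at x = -52 and +42 mm of its frame; fork floors 47 mm above the desk, cheeks up to 55 mm with about 4 mm play each side of the handle, flaring. Origin on the desk; the spatula lies with its origin 56 mm above it, blade along the rest's +x.
- rest_tip (a point): Point of the rest where the spatula's blade_tip lies when the spatula is put away.
- fuse_carton: Bystander: small cream carton 42 x 62 x 24 mm, origin under its centre.
- tape_roll: Bystander: black roll of tape lying flat, 60 mm across, 19 mm high, origin under its centre.
- solder_spool: Bystander: spool of solder, 58 mm across, 36 mm high, origin under its centre.

How it is judged:
On the way, in this order (a step that is already met when the one before it is completed fails the run):
1. the spatula is lifted out of its rest by the gripper (contact force between the fingers and spatula above 1 N and height (world z) of spatula above 0.08 m), for 0.1 s.
2. the spatula's blade tips the cover up steeply (contact force between spatula and cover above 0.05 N and angle between cover's own z axis and vertical above 0.7 rad).
3. the cover lies upside down (angle between cover's own z axis and vertical above 3.04 rad), for 0.2 s.
At the end, for the whole second after the job is handed in: Cover flat and at rest, spigot up, on the board between ridge and end bar (centre 45 to 90 mm from the ridge, within 40 mm of the middle line); spatula released, level and at rest in both forks, middle within 20 mm and blade tip within 25 mm of their places; nothing touched by the robot (angle between cover's own z axis and vertical above 3.04 rad and y of cover in the frame of board between 0.045 and 0.09 m and x of cover in the frame of board between -0.04 and 0.04 m and z of cover in the frame of board between 0.018 and 0.026 m and linear speed of each of cover, spatula below 0.02 m/s and horizontal distance between spatula and rest below 0.02 m and distance between blade_tip and rest_tip below 0.025 m and z of spatula in the frame of rest below 0.06 m and angle between spatula's own z axis and vertical below 0.08 rad and contact force between the fingers and spatula below 0.1 N).
It fails at once if the gripper or arm touches the cover (contact force between any of the fingers, the arm and cover above 0.3 N).
It fails at once if a bystander is moved more than 30 mm (distance of any of fuse_carton, tape_roll, solder_spool from where it was at the start of the episode above 0.03 m).
It also fails if it takes over 50 s, if anything falls off the work surface, if the arm or the gripper's body presses on something with over 40 N, if the wrist force passes 120 N, or if a joint passes its speed limit or range.

## Robot

A 6-joint arm with a two-finger parallel gripper is mounted at the origin on a cart in front of the work surface, level with it; the furniture and walls round the work are solid. World frame = base frame: x ahead of the robot, y to its left, z up, the work surface at z = 0. Lengths are in m, angles in rad, forces in N, time in s.
With the tool pointing down it reaches from about 0.25 to 0.775 m from the base axis. Payload 4 kg.
Tool frame: the origin (TCP) lies at the very end of the fingers, on their centre line; the grasp point (between the pads) lies 19 mm behind it (robot.hold_point_z is the distance from the TCP to the grasp point, in m); z points along the fingers, y is the line along which they close (so a half turn about z gives the same grasp; the last joint's range is limited). The gripper opens to 94 mm and grips with 3 to 60 N. Pads are 16 mm wide; open, the fingers measure 119 mm over their backs; the gripper's body (75 mm by 177 mm) begins 78 mm behind the grasp point.
Start: joints at [-1.248, 0.087, 1.371, -0, 1.684, -0.103], TCP at [0.227, -0.501, 0.206] pointing down, gripper open.
Joint ranges: [-3.1, 3.1], [-0.76, 2.03], [0.27, 2.55], [-1.08, 4.22], [0.17, 2.65], [-2.57, 2.57]. Speed limits (rad/s): [2.79, 2.79, 3.14, 3.14, 3.14, 3.14].

## Interface

Orientations are given as [roll, pitch, yaw] about the fixed x, y, z axes, in that order (R = Rz(yaw) Ry(pitch) Rx(roll)).
In Python, from bench import robot gives the robot as it stands.
- The arm moves only by the tool carry_out, never from a script. Its argument "steps" is a list of rows, each a list of 3 entries, a list of its own where there are three numbers: the shift along the tool's x, y, z in m, then the turn about the tool's z in units of 10 degrees (1.0 is 10 degrees), then the closure, from -1 (fully open) to 1 (shut). In form: [[[tx, ty, tz], roll, jaw], ...]. A call has 1 to 10 rows; each row is the pose to reach, as a shift and turn from the pose commanded when the call began, along the tool's axes at that moment; what a row does not reach only later rows make up. A row lasts 1/8 s, in which the tool goes at most 62.5 mm and 10.7 degrees, less where a joint would pass 70% of its speed; a pose out of reach is approached as far as the arm can. A call with a gripper value outside its range is refused whole. The fingers move at their own pace and stop on an object; the grip force is fixed at half the most. Time passes only in rows, so rows that repeat a pose let the fingers close. It gives the time, the measured TCP pose, the force, the opening and the grip force at its end, in the units of the state.
- robot.get_obs(): the state, without advancing time (a new reading comes with each control period).
- robot.snapshot(name): name is "scene" or "top"; returns a dict with "image" (400x640x3 uint8, red, green, blue), "z_map" (400x640 float32, m along the optical axis (not along the pixel's ray), 0 where there is no reading), "mtx" (3x3 intrinsics, pixels), "R" (3x3) and "t" (3): a world point X has camera coordinates R X + t. Camera axes: x right, y down, z forward; pixel columns grow to the right and rows downward; lengths in m; the calibration is good to about 2 mm. A picture is of the moment at which its call begins.
- robot.close_job(): hands the job in; it is judged then, once.
The state is a dict: "time": time; "joint_positions": joint angles; "qvel": joint speeds; "joint_torque": joint torques, N m; "tool_pos": TCP position; "ee_rot": TCP orientation; "wrist_force": force on the tool from outside, world axes, zero at the start; "wrist_torque": the same for the moment, N m; "width": finger opening in m; "finger_force": force on a finger pad.
Only numpy, scipy, OpenCV 4.12 (cv2) and the standard library are available. Lean on these libraries where they do the work, as an engineer would, in place of code of your own. Each camera call takes 0.05 s, during which the arm holds its last target. There are 200 camera calls.

## Working session

There is one attempt and no reset: what is moved stays moved. The work goes in short steps, Python scripts to look and compute and a tool call to move; the robot and the scene stay as the last step left them, time stands still between calls to the robot, and variables do not carry over. Pictures are saved under pics/ and viewed, at most 10 in all, crops included, and the job is handed in when it is done.

Besides the shell and the picture viewer there is one more tool, called after "Request:" as name(argument=value, ...), one argument or row to a line, values as JSON. carry_out: Moves the arm, as the interface text tells. Its arguments: {"type":"object","properties":{"steps":{"type":"array","items":{"type":"array"}}},"required":["steps"]}

```bash
mkdir -p pics
cat > h.py <<'E'
import numpy as np, cv2
from bench import robot
def snap(n):
    s=robot.snapshot(n); return s
def cloud(s):
    z=s["z_map"].astype(float); K=s["mtx"]; v,u=np.mgrid[:z.shape[0],:z.shape[1]]
    c=np.stack([(u-K[0,2])/K[0,0]*z,(v-K[1,2])/K[1,1]*z,z],-1)
    P=(c-s["t"])@s["R"]; P[z==0]=np.nan
    return P
def save(s,n): cv2.imwrite("pics/"+n+".png",s["image"][:,:,::-1])
E
python3 - <<'E'
from h import *
print(robot.get_obs())
for n in("scene","top"):
    s=snap(n); save(s,n+"0"); print(n,s["mtx"],s["R"],s["t"],-s["R"].T@s["t"]); np.save(n+"0.npy",cloud(s))
E
```

```text
{'time': 0.0, 'joint_positions': array([-1.24810309e+00,  8.79215595e-02,  1.37220028e+00, -5.29162823e-05,
        1.68358353e+00, -1.03107756e-01]), 'qvel': array([-8.63367996e-04, -2.37228217e-04,  1.04802224e-03, -6.41983318e-04,
       -5.02219864e-05,  1.05140700e-03]), 'joint_torque': array([ 1.78516011e-04, -3.40176702e+01, -3.02427471e+01,  7.17174145e-02,
        3.31796031e-02, -1.77820466e-04]), 'tool_pos': array([ 0.22698392, -0.50039594,  0.20434983]), 'ee_rot': array([-3.13948575e+00, -1.65137636e-04,  4.25794919e-01]), 'wrist_force': array([-0.05807204, -0.35065778,  0.47835066]), 'wrist_torque': array([-0.01144905,  0.0136005 ,  0.03621372]), 'finger_force': 0.0, 'width': 0.09393866978396301}
scene [[514.38713061   0.         318.51159902]
 [  0.         514.38713061 206.62329312]
 [  0.           0.           1.        ]] [[ 0.71468354 -0.69917151  0.01966314]
 [-0.33308312 -0.36492404 -0.86941709]
 [ 0.61504721  0.61480863 -0.49368743]] [-0.63468796  0.11606351  0.98624878] [-0.11432973 -1.00775563  0.60028618]
top [[452.54313106   0.         320.22128394]
 [  0.         452.54313106 197.51050267]
 [  0.           0.           1.        ]] [[ 0.00457794 -0.99993849 -0.010102  ]
 [-0.99134422 -0.00321264 -0.13124908]
 [ 0.13120855  0.01061541 -0.99129795]] [-0.33718427  0.54558294  1.16748457] [ 0.38922014 -0.34780411  1.22552609]
```

View pics/top0.png

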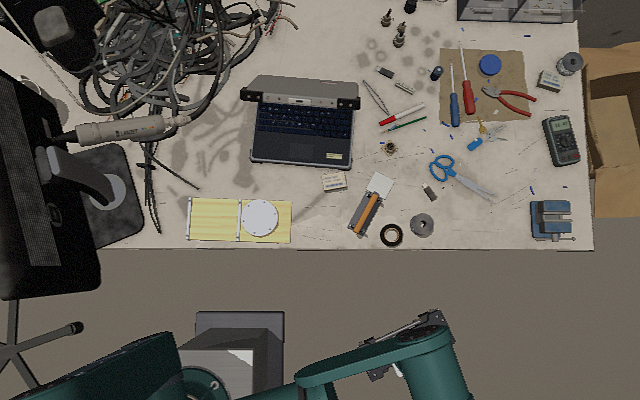

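View pics/scene0.png

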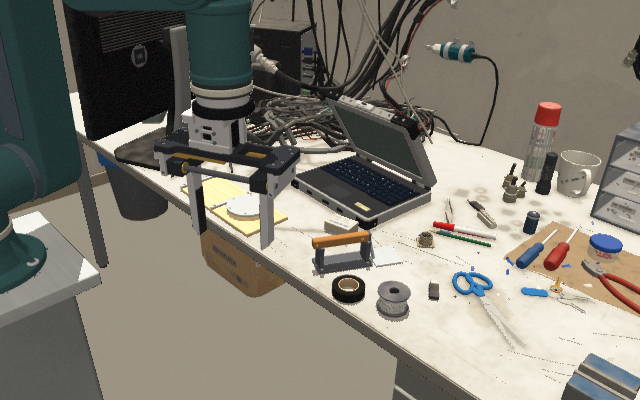

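The top view shows the board at (240,220) with its ridge at column 240, end bar at column 189 and cover at (259,217). The spatula lies at (366,210) with its blade toward (382,184). The carton is at (333,181), the tape at (391,235) and the spool at (422,224). The scene view agrees, with the gripper hanging over the cover in that image.

```bash
cat >> h.py <<'E'
def meas(s,P):
    im=s["image"]; hsv=cv2.cvtColor(im,cv2.COLOR_RGB2HSV).astype(int)
    h,sa,v=hsv[...,0],hsv[...,1],hsv[...,2]; Z=P[...,2]
    box=lambda a,b,c,d:(np.mgrid[:400,:640][1]>=a)&(np.mgrid[:400,:640][1]<=b)&(np.mgrid[:400,:640][0]>=c)&(np.mgrid[:400,:640][0]<=d)
    return h,sa,v,Z,box
def rect(Q):
    r=cv2.minAreaRect((Q[:,:2]*1000).astype(np.float32)); return r, cv2.boxPoints(r).round(1).tolist()
E
python3 - <<'E'
from h import *
s=snap("top");P=cloud(s);h,sa,v,Z,box=meas(s,P)
print("desk z",np.nanmedian(Z[box(300,320,205,235)]),"cover z",np.nanmedian(Z[box(254,264,212,222)]))
bd=box(180,300,190,250)&(h>20)&(h<35)&(sa>60); bd&=(abs(Z-.008)<.006)
Q=P[bd]; print("board",bd.sum(),np.median(Q[:,2]),rect(Q))
cv=box(235,285,190,245)&(Z>.017)&(Z<.035)&(sa<60);Q=P[cv]
c,r=cv2.minEnclosingCircle((Q[:,:2]*1000).astype(np.float32)); print("cover",cv.sum(),c,r,Q.mean(0))
hd=box(345,390,185,240)&(h<22)&(sa>110)&(Z>.04);Q=P[hd]; print("handle",hd.sum(),np.median(Q[:,2]),rect(Q),Q.mean(0))
bl=box(360,400,165,205)&(Z>-.01)&(Z<.02)&(sa<25)&(v>200);Q=P[bl];print("blade",bl.sum(),np.median(Q[:,2]),rect(Q))
for n,b in(("ridge",box(236,243,198,240)),("bar",box(184,194,196,242))):
    m=b&(sa<60)&(Z>.010)&(Z<.03);Q=P[m];print(n,m.sum(),Q.mean(0),rect(Q)[0])
big=s["image"][160:250,175:445]; cv2.imwrite("pics/top1.png",cv2.resize(big,None,fx=2.96,fy=2.96,interpolation=cv2.INTER_CUBIC)[:,:,::-1])
E
```

```text
desk z -0.0011018231572618433 cover z 0.02085284729787472
board 2790 0.0072167735296599705 (((489.46405029296875, -118.216064453125), (272.1976318359375, 112.54540252685547), 88.14641571044922), [[428.79998779296875, -252.39999389648438], [541.2999877929688, -256.1000061035156], [550.0999755859375, 16.0], [437.6000061035156, 19.600000381469727]])
cover 1040 (483.4252014160156, -158.62338256835938) 66.75064849853516 [ 0.4949343  -0.17128936  0.02131762]
handle 272 0.0636174672044156 (((503.3309020996094, -452.1276550292969), (16.305503845214844, 111.50910949707031), 61.178096771240234), [[450.6000061035156, -432.3999938964844], [548.2000122070312, -486.1000061035156], [556.0999755859375, -471.8999938964844], [458.3999938964844, -418.1000061035156]]) [ 0.50319362 -0.45162393  0.06331967]
blade 3 0.0021560426952097938 (((565.58203125, -487.0924987792969), (27.90707778930664, 6.375530242919922), 59.893558502197266), [[555.7999877929688, -497.6000061035156], [561.2999877929688, -500.79998779296875], [575.2999877929688, -476.6000061035156], [569.7999877929688, -473.3999938964844]])
ridge 149 [ 0.49091284 -0.11828833  0.01537443] ((489.4175720214844, -120.44612121582031), (20.199134826660156, 111.24220275878906), 86.25179290771484)
bar 111 [0.49247265 0.02036401 0.01350032] ((494.54425048828125, 20.69782257080078), (8.382542610168457, 111.09030151367188), 88.2657699584961)
```

View pics/top1.png

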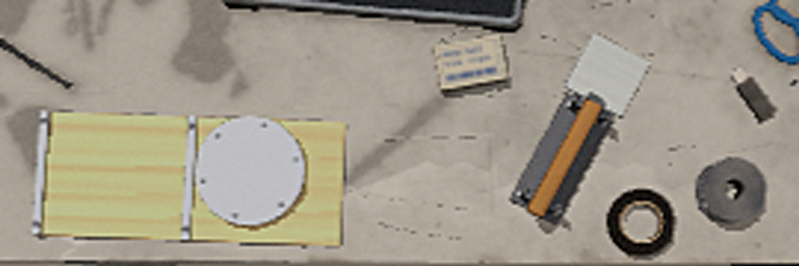

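The crop shows the cover's rim at columns 196-306, about 5 px short of the ridge at column 191, so there is a roughly 15 mm gap to close. The spatula handle runs from (540,212) to (595,102). Measured heights and sizes match the given ones. I make the spatula origin about (0.509,-0.455) with yaw -28.8°.

Request:
carry_out(
  steps=[
    [[0.276, 0.075, 0.05], 5.32, -1],
    [[0.276, 0.075, 0.05], 5.32, -1],
    [[0.276, 0.075, 0.05], 5.32, -1],
    [[0.276, 0.075, 0.05], 5.32, -1],
    [[0.276, 0.075, 0.05], 5.32, -1],
    [[0.276, 0.075, 0.05], 5.32, -1],
    [[0.276, 0.075, 0.05], 5.32, -1],
    [[0.276, 0.075, 0.05], 5.32, -1],
    [[0.276, 0.075, 0.05], 5.32, -1],
  ],
)

```text
time: 1.27
tool_pos: [0.5084, -0.4561, 0.1565]
ee_rot: [3.141, -0.001, -0.504]
wrist_force: [-0.4, -0.5, -0.1]
width: 0.0941
finger_force: 0.0
```

Request:
carry_out(
  steps=[
    [[0, 0, 0.06], 0, -1],
    [[0, 0, 0.1], 0, -1],
    [[0, 0, 0.119], 0, -1],
    [[0, 0, 0.119], 0, -1],
    [[0, 0, 0.119], 0, -0.3],
    [[0, 0, 0.119], 0, 0.3],
    [[0, 0, 0.119], 0, 1],
    [[0, 0, 0.119], 0, 1],
    [[0, 0, 0.119], 0, 1],
    [[0, 0, 0.119], 0, 1],
  ],
)

```text
time: 2.52
tool_pos: [0.5095, -0.4552, 0.0364]
ee_rot: [3.142, 0.0, -0.503]
wrist_force: [-0.5, 0.3, -0.5]
width: 0.0375
finger_force: 0.0
```

Request:
carry_out(
  steps=[
    [[0, 0, 0], 0, 1],
    [[0, 0, 0], 0, 1],
    [[0, 0, 0], 0, 1],
  ],
)

```text
time: 2.9
tool_pos: [0.5095, -0.4552, 0.0364]
ee_rot: [-3.142, 0.0, -0.503]
wrist_force: [-0.3, -1.0, -0.3]
width: 0.0156
finger_force: 30.0
```

Request:
carry_out(
  steps=[
    [[0, 0, -0.03], 0, 1],
    [[0, 0, -0.07], 0, 1],
    [[0, 0, -0.12], 0, 1],
    [[0, 0, -0.12], 0, 1],
    [[-0.06, -0.07, -0.12], -2, 1],
    [[-0.06, -0.07, -0.12], -3, 1],
    [[-0.06, -0.07, -0.12], -4, 1],
    [[-0.06, -0.07, -0.12], -5, 1],
    [[-0.06, -0.07, -0.12], -6, 1],
  ],
)

```text
time: 4.03
tool_pos: [0.4898, -0.364, 0.154]
ee_rot: [-3.138, 0.002, 0.441]
wrist_force: [-0.2, 0.9, -0.3]
width: 0.0155
finger_force: 30.0
```

Request:
carry_out(
  steps=[
    [[0, 0, 0], -1, 1],
    [[0, 0, 0], -2, 1],
    [[0, 0, 0], -3, 1],
    [[0, 0, 0], -4, 1],
    [[0, 0, 0], -5, 1],
    [[0, 0, 0], -5.7, 1],
    [[0, 0, 0], -5.7, 1],
    [[0, 0, 0], -5.7, 1],
  ],
)

```text
time: 5.03
tool_pos: [0.4903, -0.3646, 0.1552]
ee_rot: [-3.14, -0.001, 1.428]
wrist_force: [0.6, -0.5, -2.3]
width: 0.0157
finger_force: 30.0
```

Run:
```python
from h import *
s=snap("top");P=cloud(s);h,sa,v,Z,box=meas(s,P)
o=robot.get_obs();print(o["tool_pos"],o["ee_rot"],o["width"],o["finger_force"])
a=cv2.resize(s["image"][170:250,230:360],None,fx=6,fy=6,interpolation=cv2.INTER_CUBIC)[:,:,::-1];
t=snap("scene");b=t["image"][120:300,160:420];b=cv2.resize(b,(780,540))[:,:,::-1]
cv2.imwrite("pics/a.png",a);cv2.imwrite("pics/b.png",b)
np.save("P.npy",P)
```

```text
[ 0.49038416 -0.36472858  0.15558942] [-3.14050402e+00 -6.95440726e-04  1.42820289e+00] 0.01582134649218028 29.996829628944397
```

View pics/a.png

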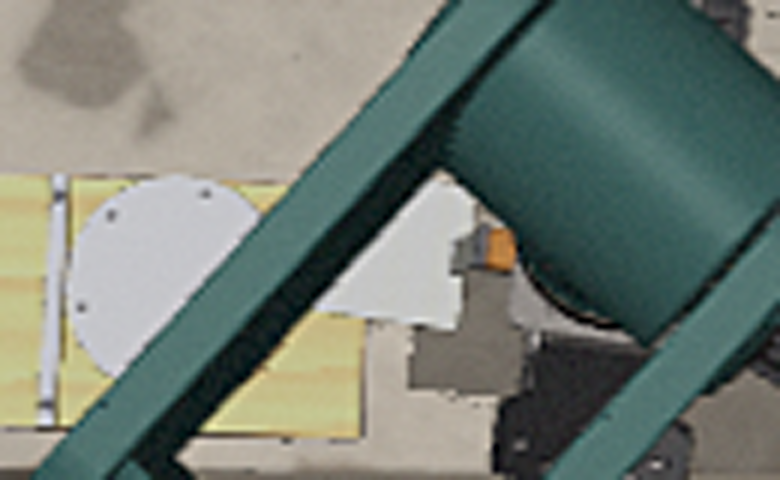

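View pics/b.png

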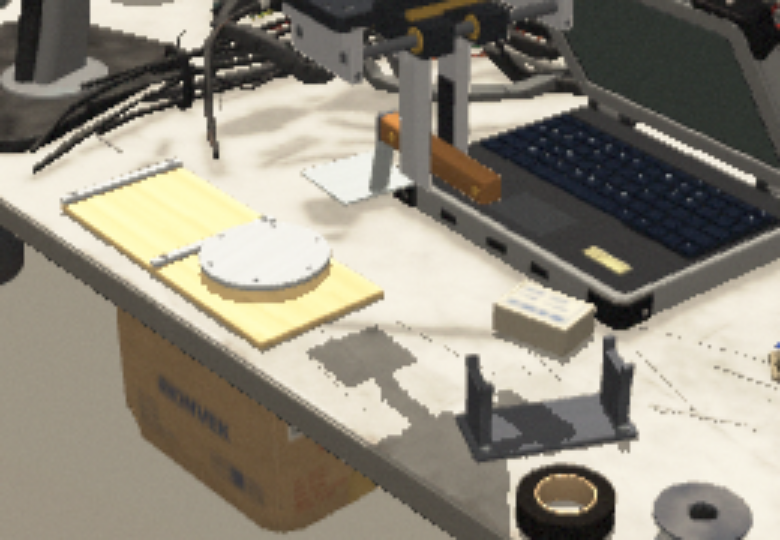

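Both crops show the spatula held level in the gripper, with its blade at about crop (410,260) pointing at the cover, and the cover undisturbed beside the ridge. Next I check the blade height and tilt.

Run:
```python
from h import *
P=np.load("P.npy")
m=np.zeros((400,640),bool);m[195:228,280:306]=1;m&=(P[...,2]>.09)&(P[...,2]<.14)
Q=P[m];A=np.c_[Q[:,:2]-Q[:,:2].mean(0),np.ones(len(Q))];c=np.linalg.lstsq(A,Q[:,2],rcond=None)[0]
print(len(Q),Q.mean(0),c,(Q[:,2]-A@c).std(),rect(Q))
```

```text
340 [ 0.4939275  -0.28016218  0.12181639] [0.0040361  0.01883523 0.12181639] 0.002147308727613123 (((499.4483642578125, -272.17218017578125), (54.1634407043457, 59.1861572265625), 89.86280059814453), [[469.79998779296875, -299.20001220703125], [529.0, -299.29998779296875], [529.0999755859375, -245.1999969482422], [469.8999938964844, -245.0]])
```

Request:
carry_out(
  steps=[
    [[0, -0.004, 0.03], -0.6, 1],
    [[0, -0.004, 0.06], -0.6, 1],
    [[0, -0.004, 0.08], -0.6, 1],
    [[0, -0.004, 0.1], -0.6, 1],
    [[0, -0.004, 0.109], -0.6, 1],
    [[0, -0.004, 0.109], -0.6, 1],
    [[0, -0.004, 0.109], -0.6, 1],
    [[0, -0.004, 0.109], -0.6, 1],
  ],
)

```text
time: 6.12
tool_pos: [0.4873, -0.3649, 0.0487]
ee_rot: [3.14, 0.001, 1.534]
wrist_force: [0.3, -0.2, -1.8]
width: 0.0159
finger_force: 30.0
```

Request:
carry_out(
  steps=[
    [[0, 0, 0.001], 0, 1],
    [[0, 0, 0.001], 0, 1],
  ],
)

```text
time: 6.38
tool_pos: [0.4867, -0.3645, 0.0467]
ee_rot: [3.141, 0.0, 1.534]
wrist_force: [-0.3, -0.0, -1.2]
width: 0.0153
finger_force: 30.0
```

Request:
carry_out(
  steps=[
    [[0.012, 0, 0], 0, 1],
    [[0.022, 0, 0], 0, 1],
    [[0.03, 0, 0], 0, 1],
    [[0.036, 0, 0], 0, 1],
    [[0.042, 0, 0], 0, 1],
    [[0.046, 0, 0], 0, 1],
    [[0.05, 0, 0], 0, 1],
    [[0.052, 0, 0], 0, 1],
    [[0.052, 0, 0], 0, 1],
  ],
)

```text
time: 7.5
tool_pos: [0.4886, -0.3123, 0.0465]
ee_rot: [-3.142, -0.0, 1.534]
wrist_force: [0.3, 0.5, -0.4]
width: 0.0158
finger_force: 30.0
```

Request:
carry_out(
  steps=[
    [[0.002, 0, 0], 0, 1],
    [[0.004, 0, 0], 0, 1],
    [[0.004, 0, 0], 0, 1],
  ],
)

```text
time: 7.88
tool_pos: [0.4888, -0.3088, 0.0467]
ee_rot: [3.141, 0.001, 1.534]
wrist_force: [0.5, -2.0, -0.5]
width: 0.016
finger_force: 30.0
```

Run:
```python
from h import *
t=snap("scene");b=t["image"][150:270,160:340];cv2.imwrite("pics/c.png",cv2.resize(b,(780,520),interpolation=cv2.INTER_CUBIC)[:,:,::-1])
o=robot.get_obs();print(o["tool_pos"],o["wrist_force"])
```

```text
[ 0.4887937  -0.3087899   0.04667052] [-1.28043617 -0.93911447 -1.92653926]
```

View pics/c.png

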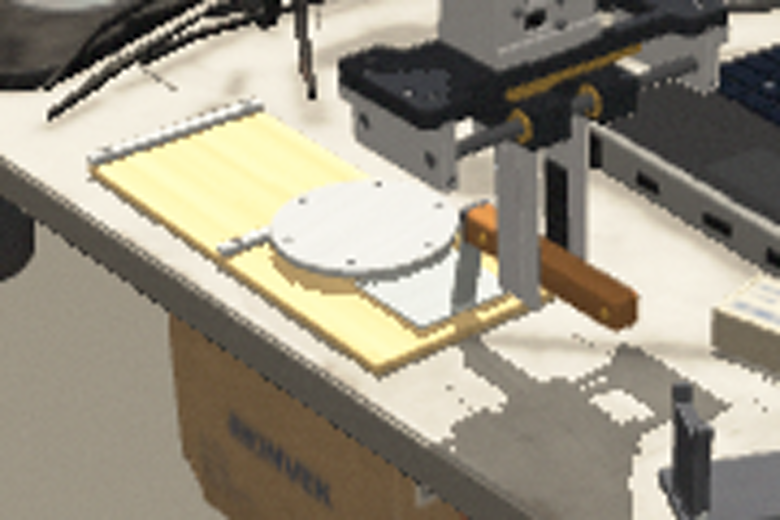

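The crop shows the blade under the flange and the flange now overlapping the ridge, so the spigot is against it. I start prying along an arc.

Request:
carry_out(
  steps=[
    [[-0.003, 0, -0.003], 0, 1],
    [[-0.0025, 0, -0.0095], 0, 1],
    [[-0.0015, 0, -0.016], 0, 1],
    [[0.0005, 0, -0.023], 0, 1],
    [[0.0025, 0, -0.03], 0, 1],
    [[0.0055, 0, -0.0365], 0, 1],
    [[0.009, 0, -0.0425], 0, 1],
    [[0.0135, 0, -0.0485], 0, 1],
    [[0.018, 0, -0.0535], 0, 1],
    [[0.0225, 0, -0.059], 0, 1],
  ],
)

```text
time: 9.18
tool_pos: [0.4895, -0.2856, 0.1057]
ee_rot: [-3.141, -0.0, 1.534]
wrist_force: [0.1, 0.1, -2.2]
width: 0.0157
finger_force: 30.0
```

Run:
```python
from h import *
t=snap("scene");b=t["image"][150:270,160:340];cv2.imwrite("pics/d.png",cv2.resize(b,(780,520),interpolation=cv2.INTER_CUBIC)[:,:,::-1])
o=robot.get_obs();print(o["tool_pos"],o["wrist_force"])
```

```text
[ 0.48999245 -0.28528451  0.10670793] [ 0.26301512  0.46824493 -0.25137919]
```

View pics/d.png

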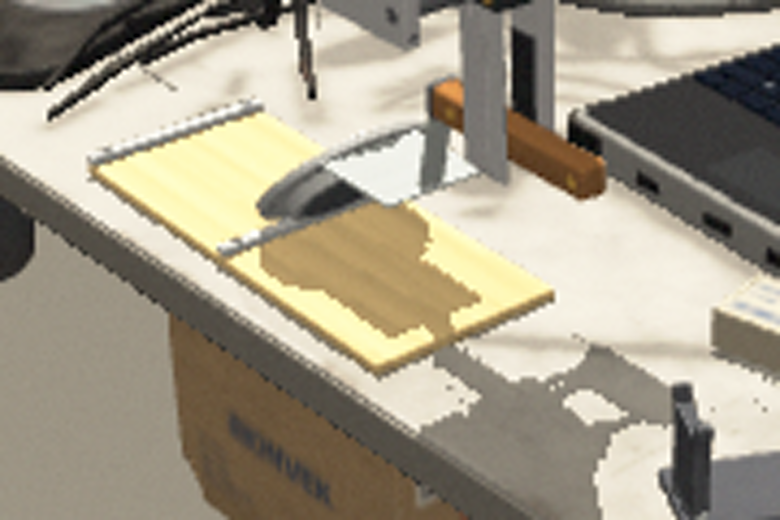

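The crop shows the cover tilted about 45° with the blade tip in its corner and the rim past the ridge. I carry on along the arc.

Request:
carry_out(
  steps=[
    [[0.005, 0, -0.005], 0, 1],
    [[0.0105, 0, -0.0095], 0, 1],
    [[0.0165, 0, -0.0145], 0, 1],
    [[0.0225, 0, -0.019], 0, 1],
    [[0.029, 0, -0.0235], 0, 1],
    [[0.0355, 0, -0.026], 0, 1],
    [[0.0425, 0, -0.028], 0, 1],
    [[0.05, 0, -0.029], 0, 1],
    [[0.057, 0, -0.0295], 0, 1],
    [[0.065, 0, -0.03], 0, 1],
  ],
)

```text
time: 10.48
tool_pos: [0.4919, -0.2204, 0.1354]
ee_rot: [-3.141, -0.0, 1.534]
wrist_force: [0.3, 0.2, -0.8]
width: 0.0157
finger_force: 30.0
```

Request:
carry_out(
  steps=[
    [[0.007, 0, 0], 0, 1],
    [[0.014, 0, 0], 0, 1],
    [[0.02, 0, 0], 0, 1],
    [[0.02, 0, 0], 0, 1],
    [[0.02, 0, 0], 0, 1],
    [[0.02, 0, 0], 0, 1],
  ],
)

```text
time: 11.22
tool_pos: [0.4926, -0.2013, 0.1354]
ee_rot: [-3.142, 0.0, 1.534]
wrist_force: [-0.5, 0.4, -1.8]
width: 0.0159
finger_force: 30.0
```

Run:
```python
from h import *
t=snap("scene");b=t["image"][150:270,160:340];cv2.imwrite("pics/e.png",cv2.resize(b,(780,520),interpolation=cv2.INTER_CUBIC)[:,:,::-1])
o=robot.get_obs();print(o["tool_pos"],o["ee_rot"],o["joint_positions"],o["wrist_force"])
```

```text
[ 0.49264283 -0.20123932  0.13548116] [3.14158493e+00 1.58040533e-04 1.53403475e+00] [-4.94272103e-01  7.19080774e-02  1.52622486e+00 -1.38428052e-04
  1.54338298e+00 -4.57506740e-01] [ 0.28948756 -0.34256672 -0.68895963]
```

View pics/e.png

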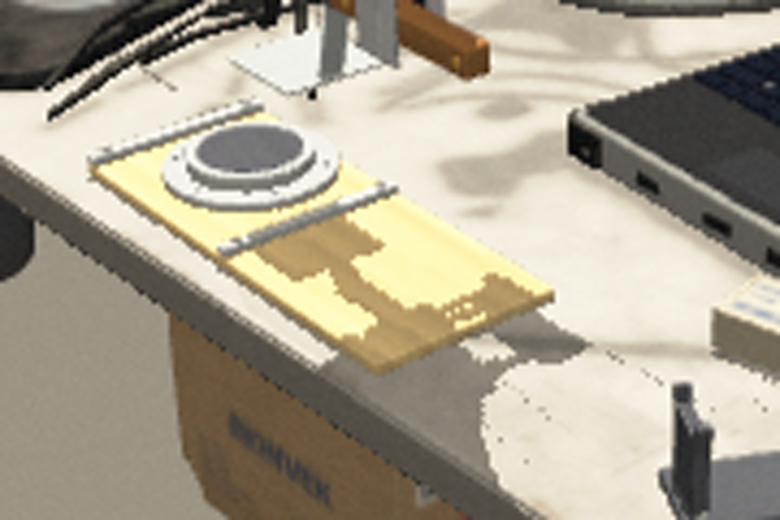

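The crop shows the cover lying flat with its spigot up at crop (250,160), between ridge and end bar. I retreat and swing back to the rest.

Request:
carry_out(
  steps=[
    [[-0.05, 0, -0.02], 0, 1],
    [[-0.1, 0.01, -0.02], 0, 1],
    [[-0.15, 0.02, -0.02], 0, 1],
    [[-0.2, 0.026, -0.02], 1, 1],
    [[-0.253, 0.026, -0.02], 2, 1],
    [[-0.253, 0.026, -0.02], 3, 1],
    [[-0.253, 0.026, -0.02], 4, 1],
    [[-0.253, 0.026, -0.02], 5, 1],
    [[-0.253, 0.026, -0.02], 6, 1],
    [[-0.253, 0.026, -0.02], 6, 1],
  ],
)

```text
time: 12.52
tool_pos: [0.5093, -0.455, 0.1551]
ee_rot: [-3.141, 0.0, 0.489]
wrist_force: [0.4, -0.1, -1.5]
width: 0.0157
finger_force: 30.0
```

Request:
carry_out(
  steps=[
    [[0, 0, 0], 1, 1],
    [[0, 0, 0], 2, 1],
    [[0, 0, 0], 3, 1],
    [[0, 0, 0], 4, 1],
    [[0, 0, 0], 5, 1],
    [[0, 0, 0], 5.67, 1],
    [[0, 0, 0], 5.67, 1],
    [[0, 0, 0], 5.67, 1],
    [[0, 0, 0], 5.67, 1],
  ],
)

```text
time: 13.65
tool_pos: [0.5094, -0.4548, 0.1555]
ee_rot: [3.142, 0.0, -0.501]
wrist_force: [0.1, -0.7, -1.3]
width: 0.0155
finger_force: 30.0
```

Run:
```python
from h import *
t=snap("scene");b=t["image"][150:310,240:480];cv2.imwrite("pics/f.png",cv2.resize(b,(780,520),interpolation=cv2.INTER_CUBIC)[:,:,::-1])
s=snap("top");P=cloud(s)
m=np.zeros((400,640),bool);m[150:215,360:410]=1;m&=(P[...,2]>.09)&(P[...,2]<.14)
Q=P[m];A=np.c_[Q[:,:2]-Q[:,:2].mean(0),np.ones(len(Q))];c=np.linalg.lstsq(A,Q[:,2],rcond=None)[0]
print(len(Q),Q.mean(0),c,(Q[:,2]-A@c).std(),rect(Q))
o=robot.get_obs();print(o["tool_pos"],o["ee_rot"],o["wrist_force"])
```

```text
0 [nan nan nan] [0. 0. 0.] nan (((0.0, 0.0), (0.0, 0.0), 0.0), [[0.0, 0.0], [0.0, 0.0], [0.0, 0.0], [0.0, 0.0]])
[ 0.50942941 -0.45478119  0.15549503] [ 3.14155186e+00 -3.90968279e-05 -5.01508460e-01] [-0.97990959 -0.36935785 -1.2962635 ]<stdin>:5: RuntimeWarning: Mean of empty slice.
  ret = um.true_divide(
<stdin>:6: RuntimeWarning: Mean of empty slice.
  ret = _var(a, axis=axis, dtype=dtype, out=out, ddof=ddof,
  arrmean = um.true_divide(arrmean, div, out=arrmean,
  ret = ret.dtype.type(ret / rcount)
```

View pics/f.png

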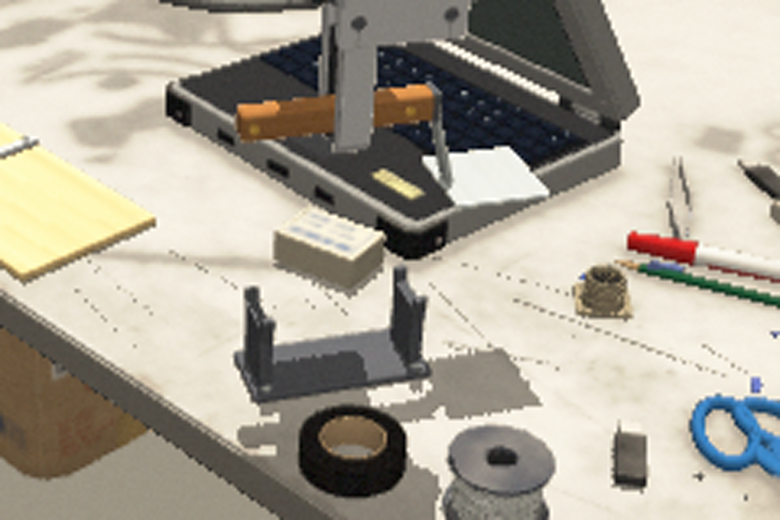

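The crop shows the spatula held level above its rest, lined up with the forks, and the tape and spool in place. I lower it now.

Request:
carry_out(
  steps=[
    [[0, 0, 0.05], 0, 1],
    [[0, 0, 0.09], 0, 1],
    [[0, 0, 0.1], 0, 1],
    [[0, 0, 0.105], 0, 1],
    [[0, 0, 0.11], 0, 1],
    [[0, 0, 0.115], 0, 1],
    [[0, 0, 0.1185], 0, 1],
    [[0, 0, 0.1185], 0, 1],
    [[0, 0, 0.1185], 0, 1],
  ],
)

```text
time: 14.88
tool_pos: [0.5095, -0.4549, 0.0373]
ee_rot: [3.141, -0.0, -0.502]
wrist_force: [-0.3, -0.6, -1.3]
width: 0.0156
finger_force: 30.0
```

Request:
carry_out(
  steps=[
    [[0, 0, 0.0005], 0, 1],
    [[0, 0, 0.0005], 0, 0.6],
    [[0, 0, 0.0005], 0, 0.3],
    [[0, 0, 0.0005], 0, 0],
    [[0, 0, 0.0005], 0, -0.5],
    [[0, 0, 0.0005], 0, -1],
    [[0, 0, 0.0005], 0, -1],
    [[0, 0, 0.0005], 0, -1],
    [[0, 0, 0.0005], 0, -1],
    [[0, 0, 0.0005], 0, -1],
  ],
)

```text
time: 16.12
tool_pos: [0.5094, -0.4548, 0.0365]
ee_rot: [3.142, -0.0, -0.502]
wrist_force: [-0.5, -0.2, 0.7]
width: 0.0934
finger_force: 0.0
```

Request:
carry_out(
  steps=[
    [[0, 0, -0.03], 0, -1],
    [[0, 0, -0.08], 0, -1],
    [[0, 0, -0.14], 0, -1],
    [[0, 0, -0.18], 0, -1],
    [[0, 0, -0.18], 0, -1],
    [[0, 0, -0.18], 0, -1],
  ],
)

```text
time: 16.88
tool_pos: [0.5091, -0.4544, 0.215]
ee_rot: [-3.141, 0.002, -0.502]
wrist_force: [0.6, 0.2, -0.9]
width: 0.0941
finger_force: 0.0
```

Run:
```python
from h import *
t=snap("scene");b=t["image"][130:310,160:430];cv2.imwrite("pics/g.png",cv2.resize(b,(780,520),interpolation=cv2.INTER_CUBIC)[:,:,::-1])
s=snap("top");P=cloud(s);h,sa,v,Z,box=meas(s,P)
cv=box(194,238,195,240)&(Z>.011)&(sa<60);Q=P[cv]
c,r=cv2.minEnclosingCircle((Q[:,:2]*1000).astype(np.float32)); print("cover",cv.sum(),c,r,Q.mean(0),np.percentile(Q[:,2],90))
o=robot.get_obs();print(o["tool_pos"],o["width"],o["finger_force"])
```

```text
cover 1001 (484.03509521484375, -61.1613655090332) 73.78125 [ 0.49845838 -0.04771415  0.01800647] 0.02317904109646258
[ 0.50867312 -0.45403868  0.21335841] 0.09367524845256295 0.0
```

View pics/g.png

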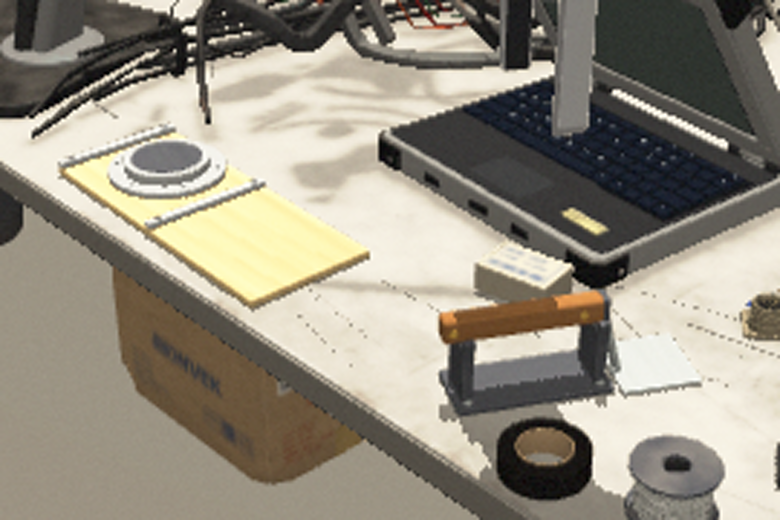

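The crop shows the spatula level in both forks at crop (525,315) and the cover flat with its spigot up at crop (170,165). That puts the cover about 70 mm from the ridge and close to the middle line.

```bash
python3 -c "
from bench import robot
print(robot.close_job())"
```

```text
the job is handed in; nothing more can be done
None
```

I handed the job in at about 17 s on the robot clock: the cover lies flat with its spigot up, about 70 mm past the ridge, the spatula is back level in its rest, and the bystanders look undisturbed; no verdict was returned.

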